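Ferrite core into the shielded test box, lid lowered

TASK

Take the dark ferrite rod from the bench (not the brass one) and lay it in the V cradle inside the open shielded test box, so that it rests in both orange V supports. Then take the lid by its red handle and lower it gently, under control all the way, until it is fully closed: do not let it drop. Leave the brass rod and everything else on the bench standing or lying where it is.

Things in the scene. Friction and masses are not known exactly. Their poses are not given: they have to be found in the camera images.
- ferrite_center (a point): dark grey, almost black ferrite rod, plain round cylinder, diameter 24 mm, length 100 mm, 0.2 kg, lying on the bench; it rolls if nudged. The point is its centre (12 mm above the bench at the start); its own x axis runs along the rod (either end is the same).
- brassrod_center (a point): brass rod of the same size (diameter 24 mm, length 100 mm), lying on the bench on the other side of the box, also rolls; to be left alone. The point is its centre, x axis along the rod.
- testbox: open shielded test box, aluminium, 150 x 150 mm outside, walls 4 mm thick and 55 mm high, floor 4 mm thick, fixed to the bench. Origin: middle of its underside; x level, from its front (the robot's side) to its hinge side; y level, parallel to the hinge; z up.
- cradle_center (a point): where the ferrite rod's centre is when it lies in the cradle: 25 mm above the bench, 10 mm in front of the box's middle. Axes as the box; the rod must lie along x, either way round. The cradle is two orange 90 degree V supports, 37 mm wide, 8 mm thick along x, tops 24 mm above the bench, centred 32 mm in front of and behind this point; between them is room for fingers.
- lid (a joint): lid angle in rad: 0 closed, 1.57 upright, opens up to 1.95. The lid is a 150 x 150 x 4 mm aluminium plate, about 0.18 kg. Its hinge has some friction: left alone the lid stays where it is above about 1.1 rad, but lower than that it drops shut if let go.
- lid_hinge (a point): point on the hinge axis, in the middle of the rear upper edge of the box, 55 mm above the bench; its y axis is the hinge axis. It turns with the lid.
- lid_handle (a point): centre of the red handle on the lid's free edge: a round bar, diameter 16 mm, 36 mm long, parallel to the hinge, flat ends, 25 mm beyond the plate's edge on a 14 mm wide stem. Lid frame (x from free edge to hinge, z outer face, up when closed): (-175, 0, 3) mm from the hinge point. Pinched by its ends from above, it turns between the fingers as the lid swings; closed, it is 59 mm up.
- solder: bystander: slim blue tube of solder standing upright close to the box's left side wall, diameter 24 mm, 144 mm high, easily knocked over; origin at its underside
- cleaner: bystander: slim yellow bottle with a red cap standing upright close to the box's right side wall, diameter 28 mm, 135 mm high, easily knocked over; origin at its underside
- coil: bystander: copper coil with a green cap, standing behind on the left, diameter 58 mm, 73 mm high; origin at its underside
- terminals: bystander: black terminal block in front of the box, 28 x 60 mm, 27 mm high; origin at its underside
- multimeter: bystander: yellow hand multimeter lying on its back behind on the right, 75 x 150 mm, 41 mm high; origin at its underside
- screwdriver: bystander: screwdriver lying in front of the box, 170 mm long, handle about 30 mm thick
Mind the look-alikes: they are no part of the job. Leave any green look-alike of the part that bears ferrite_center alone.

How it is judged:
On the way, in this order (a step that is already met when the one before it is completed fails the run):
1. the ferrite rod rests in the cradle, let go, with the lid still open (distance between ferrite_center and cradle_center below 0.015 m and z of ferrite_center in the frame of cradle_center between -0.003 and 0.003 m and angle between the x axis of ferrite_center and the x axis of cradle_center, either way round below 0.1 rad and contact force between the fingers and ferrite below 0.1 N and value of joint lid above 1 rad), for 0.2 s.
2. the lid is lowered shut (value of joint lid below 0.03 rad), for 0.2 s.
At the end, for the whole second after the job is handed in: The lid is closed to within 0.03 rad (about 5 mm at the handle); the ferrite rod lies still in both V supports, its centre within 15 mm of the cradle point and within 3 mm of its height, its axis within 0.1 rad of the cradle's; nothing else was disturbed (value of joint lid below 0.03 rad and distance between ferrite_center and cradle_center below 0.015 m and z of ferrite_center in the frame of cradle_center between -0.003 and 0.003 m and angle between the x axis of ferrite_center and the x axis of cradle_center, either way round below 0.1 rad and linear speed of ferrite below 0.02 m/s); the robot touches nothing.
It fails at once if the lid is dropped or slammed (falls faster than 3 rad/s) (velocity of joint lid below -3 rad/s).
It fails at once if the brass rod or another bystander is moved more than 20 mm or tipped over (distance of any of brassrod_center, solder, cleaner, coil, terminals, multimeter, screwdriver from where it was at the start of the episode above 0.02 m or angle between any of solder, cleaner, coil's own z axis and vertical above 0.4 rad).
It also fails if it takes over 53 s, if anything falls off the work surface, if the arm or the gripper's body presses on something with over 40 N, if the wrist force passes 120 N, or if a joint passes its speed limit or range.

ROBOT

A 6-joint arm with a two-finger parallel gripper is mounted at the origin on the work surface. World frame = base frame: x ahead of the robot, y to its left, z up, the work surface at z = 0. Lengths are in m, angles in rad, forces in N, time in s.
With the tool pointing down it reaches from about 0.35 to 0.975 m from the base axis. Payload 4.9 kg.
Tool frame: the origin (TCP) lies at the very end of the fingers, on their centre line; the grasp point (between the pads) lies 19 mm behind it (pinch_z is the distance from the TCP to the grasp point, in m); z points along the fingers, y is the line along which they close (so a half turn about z gives the same grasp; the last joint's range is limited). The gripper opens to 85 mm and grips with 20 to 120 N. Pads are 22 mm wide; open, the fingers measure 114 mm over their backs; the gripper's body (76 mm by 85 mm) begins 54 mm behind the grasp point. The pads swing forward as they close: fully open they stand 13 mm farther back than shut.
Start: joints at [-1.257, 0.053, 1.613, -0, 1.476, -0.119], TCP at [0.262, -0.567, 0.194] pointing down, gripper open.
Joint ranges: [-3.01, 3.01], [-1.01, 2.22], [0.06, 2.58], [-1.02, 4.17], [0.09, 2.62], [-3.14, 3.14]. Speed limits (rad/s): [2.57, 2.57, 3.14, 3.14, 3.14, 3.14].

INTERFACE

Orientations are given as a unit quaternion [w, x, y, z].
In Python, from plant import * gives the robot as it stands. The module is installed in compiled form; this text tells all that it offers.
- The arm moves only by the tool play_rows, never from a script. Its arguments are lists of equal length, an entry for each row: "linear": the shift along the world's x, y, z in m, a list of three; "turn": the turn about the world's z in degrees. A call has 1 to 8 rows; each row shifts and turns the commanded pose from where the row before left it; what a row does not reach is not made up. A row lasts 1/8 s, in which the tool goes at most 62.5 mm and 10.7 degrees, less where a joint would pass 70% of its speed; a pose out of reach is approached as far as the arm can. A call is refused whole if a number of a shift passes 0.0625 or a number of a turn 10.7, either way. A call with a gripper value outside its range is refused whole. "hand" is the finger opening in m, from 0 to 0.0854, set as the call begins (left out, the last holds). The fingers move at their own pace and stop on an object; the grip force is fixed at half the most. Time passes only in rows, so rows that do not move let the fingers close. It gives the time, the measured TCP pose, the force, the opening and the grip force at its end, in the units of the state.
- state(): the state, without advancing time (a new reading comes with each control period).
- grab_frame(name): name is "scene" or "side" or "wrist"; returns the picture (400x640x3 uint8, red, green, blue); there is no depth.
- camera_info(name): a dict with "camera_matrix" (3x3 intrinsics, pixels), "origin" and "attitude" of the camera in the world; the wrist camera has in their place "mount" (4x4, takes a point from camera to tool coordinates, whose origin is the TCP and whose axes are the flange's). Camera axes: x right, y down, z forward; pixel columns grow to the right and rows downward; lengths in m; the calibration is good to about 2 mm. The wrist camera is an equidistant fisheye: a pixel r from the principal point sees the ray r / f radians off the axis. A picture is of the moment at which its call begins: read the wrist's pose just before it. camera_info takes no time and is no camera call.
- job_done(): hands the job in; it is judged then, once.
Trained networks look in the newest picture that a camera, given by its name, has taken for a name from the list of things; names that differ only in an ending like _2 or _b are one class to them, and where a whole thing is asked for, a point or a joint stands for the part that bears it (a point fixed in the world has none). Each returns a list of dicts, best first, with "p" (0 to 1); they miss things now and then, are a little off and sometimes report something else, mostly with a low value. They report only what shows in the picture. A call takes as long as a camera call. They do not tell look-alikes from the thing itself.
- trace(camera, thing): "region" (400x640 bool, what is visible of it) and "location" ([column, row] in pixels, amid what is visible of it).
The state is a dict: "time": time; "joint_pos": joint angles; "joint_vel": joint speeds; "joint_efforts": joint torques, N m; "tool_pos": TCP position; "tool_rot": TCP orientation; "contact_force": force on the tool from outside, world axes, zero at the start; "ft_torque": the same for the moment, N m; "gripper_width": opening from 0.0 (shut) to 1.0 (fully open); "grasp_force": force on a finger pad.
Only numpy, scipy, OpenCV 4.12 (cv2) and the standard library are available. Lean on these libraries where they do the work, as an engineer would, in place of code of your own. Each camera call takes 0.05 s, during which the arm holds its last target. There are 200 camera calls.

## Working session

There is one attempt and no reset: what is moved stays moved. The work goes in short steps, Python scripts to look and compute and a tool call to move; the robot and the scene stay as the last step left them, time stands still between calls to the robot, and variables do not carry over. Pictures are saved under pics/ and viewed, at most 10 in all, crops included, and the job is handed in when it is done.

Besides the shell and the picture viewer there is one more tool, called after "Call:" by a JSON object that holds its "fn" and its "kwargs", one argument or row to a line. play_rows: Moves the arm, as the interface text tells. Its arguments: {"type":"object","properties":{"linear":{"type":"array","items":{"type":"array","items":{"type":"number"}}},"turn":{"type":"array","items":{"type":"number"}},"hand":{"type":"number"}},"required":["linear","turn"]}

```bash
mkdir -p pics; cat > h.py <<'E'
from plant import *
import numpy as np, cv2
from scipy.spatial.transform import Rotation as R
def q2R(q): q=np.asarray(q,float); return R.from_quat(q[[1,2,3,0]]).as_matrix()
def rot(a):
    a=np.asarray(a,float); return a if a.shape==(3,3) else q2R(a)
def save(im,n,crop=None,s=1):
    if crop: im=im[crop[1]:crop[3],crop[0]:crop[2]]
    im=cv2.resize(im,None,fx=s,fy=s,interpolation=cv2.INTER_CUBIC); cv2.imwrite('pics/'+n+'.png',im[:,:,::-1])
def ray(cam,px,st=None):
    c=camera_info(cam);K=np.array(c['camera_matrix']);px=np.asarray(px,float)
    x=(px[0]-K[0,2])/K[0,0]; y=(px[1]-K[1,2])/K[1,1]
    if cam=='wrist':
        st=st or state(); t=np.hypot(x,y); d=np.array([np.sin(t)*x/t,np.sin(t)*y/t,np.cos(t)]) if t>0 else np.array([0,0,1.])
        M=np.array(c['mount']);T=q2R(st['tool_rot'])
        return np.array(st['tool_pos'])+T@M[:3,3], T@M[:3,:3]@d
    return np.array(c['origin']), rot(c['attitude'])@np.array([x,y,1.])
def atz(cam,px,z,st=None):
    o,d=ray(cam,px,st); return o+d*(z-o[2])/d[2]
E
python3 - <<'E'
from h import *
for n in('scene','side','wrist'):
    print(camera_info(n))
    im=grab_frame(n); save(im,n+'0')
    if n=='wrist':continue
    for t in ['ferrite_center','brassrod_center','testbox','lid_handle','solder','cleaner','terminals','screwdriver']:
        for d in trace(n,t)[:3]:
            m=d['region'];ys,xs=np.nonzero(m); print(n,t,round(d['p'],2),np.round(d['location']),atz(n,d['location'],.012)[:2].round(3),m.sum(),(xs.min(),ys.min(),xs.max(),ys.max()) if len(xs) else '')
print(state())
E
cd pics; python3 -c "
import cv2,numpy as np
"
```

```text
{'camera_matrix': array([[369.89237932,   0.        , 315.88590702],
       [  0.        , 369.89237932, 200.1792426 ],
       [  0.        ,   0.        ,   1.        ]]), 'origin': array([ 1.02642451, -0.33080623,  0.67512541]), 'attitude': array([-0.32143655,  0.82682212,  0.43214089, -0.16216653])}
scene ferrite_center 0.71 [226. 232.] [ 0.502 -0.202] 480 (np.int64(211), np.int64(211), np.int64(244), np.int64(248))
scene ferrite_center 0.62 [166. 263.] [ 0.504 -0.34 ] 532 (np.int64(146), np.int64(246), np.int64(191), np.int64(280))
scene brassrod_center 0.77 [385. 172.] [0.559 0.224] 299 (np.int64(368), np.int64(162), np.int64(397), np.int64(187))
scene testbox 0.91 [323. 188.] [0.516 0.058] 5504 (np.int64(275), np.int64(140), np.int64(364), np.int64(238))
scene lid_handle 0.95 [333. 181.] [0.508 0.092] 3679 (np.int64(297), np.int64(140), np.int64(365), np.int64(219))
scene solder 0.38 [327. 182.] [0.502 0.078] 3631 (np.int64(297), np.int64(141), np.int64(365), np.int64(218))
scene cleaner 0.83 [270. 200.] [ 0.475 -0.071] 490 (np.int64(265), np.int64(177), np.int64(279), np.int64
[... 2569 characters left out ...]
174e+00,  5.26677941e-02,  1.61290364e+00, -4.06595534e-05,
        1.47600784e+00, -1.18998434e-01]), 'joint_vel': array([-1.36511356e-04, -2.31440891e-03, -1.03092774e-03, -1.37119372e-03,
       -1.81847354e-04, -7.62088236e-06]), 'joint_efforts': array([ 1.92780260e-05, -3.93684697e+01, -3.70477545e+01, -6.38165216e-05,
        2.99885642e-04,  8.01495361e-06]), 'tool_pos': array([ 0.26211223, -0.56735617,  0.19352138]), 'tool_rot': array([ 8.62798552e-06,  9.76677087e-01,  2.14713455e-01, -1.94918874e-05]), 'contact_force': array([-0.08721829, -0.26359676, -0.58352833]), 'ft_torque': array([-0.04487268,  0.0210283 ,  0.03080998]), 'grasp_force': 0.0, 'gripper_width': 0.9940724177276207}
```

View pics/scene0.png

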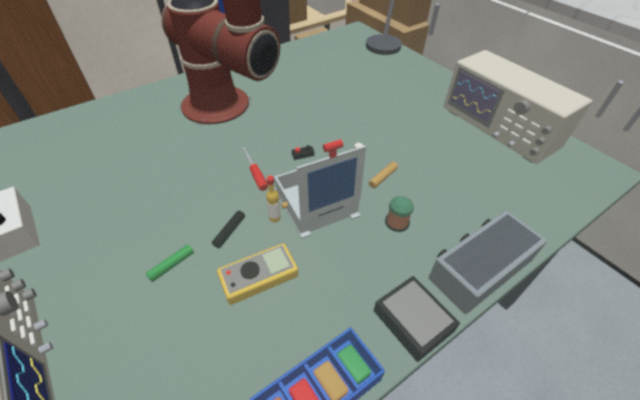

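View pics/side0.png

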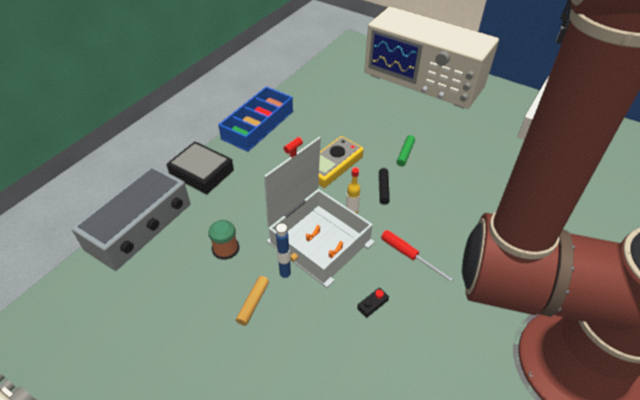

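Two rods could be the ferrite: the dark one at scene (226,232) / side (384,186), and the green look-alike at scene (170,262) / side (406,150). The dark grey one fits the description. I'll confirm it in a crop and measure the rod, the V supports and the handle.

```bash
python3 - <<'E'
from h import *
S=cv2.imread('pics/scene0.png')[:,:,::-1];D=cv2.imread('pics/side0.png')[:,:,::-1]
a=cv2.resize(S[180:290,135:275],(560,440),interpolation=cv2.INTER_CUBIC)
cv2.imwrite('pics/c1.png',a[:,:,::-1])
def blob(im,box,f):
    x0,y0,x1,y1=box; p=im[y0:y1,x0:x1].astype(int); m=f(p[...,0],p[...,1],p[...,2]).astype(np.uint8)
    n,l,s,c=cv2.connectedComponentsWithStats(m); o=[]
    for i in range(1,n):
        if s[i,4]>15:
            ys,xs=np.nonzero(l==i); o.append((s[i,4],c[i]+[x0,y0],np.c_[xs+x0,ys+y0]))
    return sorted(o,key=lambda t:-t[0])
def axis(cam,pts,z):
    w=np.array([atz(cam,p,z)[:2] for p in pts]); r=cv2.minAreaRect((w*1000).astype(np.float32)); 
    u,s,v=np.linalg.svd(w-w.mean(0)); return w.mean(0).round(4), np.round(r[0],1),np.round(r[1],1),np.degrees(np.arctan2(v[0,1],v[0,0])).round(1)
dark=lambda r,g,b:(r<62)&(g<62)&(b<62)
for cam,im,box in(('scene',S,(205,205,250,252)),('side',D,(370,160,395,208))):
    for b in blob(im,box,dark)[:1]: print(cam,'rod',b[0],b[1],axis(cam,b[2],.014))
orange=lambda r,g,b:(r>170)&(g>60)&(g<140)&(b<80)
for b in blob(D,(285,215,360,270),orange): print('orange',b[0],b[1],atz('side',b[1],.016)[:2].round(4))
red=lambda r,g,b:(r>130)&(g<70)&(b<70)
o=[]
for cam,im,box in(('scene',S,(315,130,350,160)),('side',D,(275,130,310,165))):
    b=blob(im,box,red)[0]; r=cv2.minAreaRect(b[2].astype(np.float32)); print(cam,'handle',b[0],b[1],r); o.append(ray(cam,b[1]))
(p,d),(q,e)=o; A=np.c_[d,-e]; t=np.linalg.lstsq(A,q-p,rcond=None)[0]; print(p+d*t[0],q+e*t[1])
E
```

```text
side rod 284 [383.62676056 186.29577465] (array([ 0.4909, -0.1876]), array([ 492.2, -189.4]), array([ 19.6, 111.5]), np.float64(118.8))
orange 54 [313.48148148 233.05555556] [0.5496 0.0194]
orange 54 [335.92592593 249.42592593] [0.4871 0.0303]
scene handle 28 [332.10714286 147.25      ] ((332.60809326171875, 147.1486358642578), (2.794782876968384, 15.289106369018555), 80.53767395019531)
side handle 118 [293.41525424 144.44915254] ((293.5, 144.49998474121094), (6.933752536773682, 16.91835594177246), 56.30992889404297)
[0.60373574 0.0079403  0.22736282] [0.60194525 0.00620756 0.22774216]
```

View pics/c1.png

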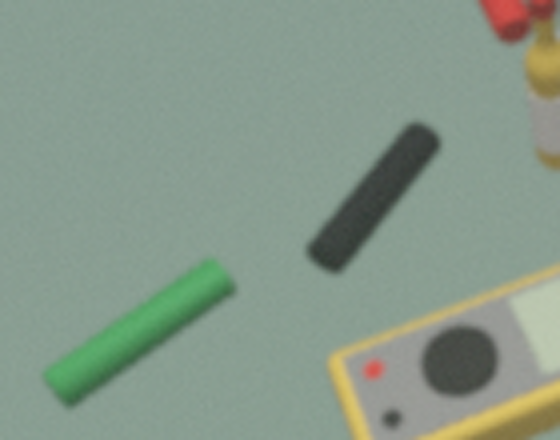

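The crop confirms it: the black-grey rod is centred at about scene (228,229), and the green rod at (170,263) is the look-alike. I'll move above the dark rod.

Call:
{"fn": "play_rows", "kwargs": {
  "linear": [
    [0.0285,0.047,0],
    [0.0285,0.047,0],
    [0.0285,0.047,0],
    [0.0285,0.047,0],
    [0.0285,0.047,0],
    [0.0285,0.047,0],
    [0.0285,0.047,0],
    [0.0285,0.047,0]
  ],
  "turn": [10.5,10.5,10.5,10.5,10.5,10.5,10.5,10.5],
  "hand": 0.06
}}

```text
time: 1.95
tool_pos: [0.4909, -0.1897, 0.1938]
tool_rot: [0.0, 0.58, 0.815, 0.0]
contact_force: [0.9, -0.3, -0.4]
gripper_width: 0.702
grasp_force: 0.0
```

Call:
{"fn": "play_rows", "kwargs": {
  "linear": [
    [0,0,0],
    [0,0,0]
  ],
  "turn": [8,0]
}}

```text
time: 2.2
tool_pos: [0.4904, -0.1907, 0.1936]
tool_rot: [0.0, 0.524, 0.852, -0.0]
contact_force: [-0.2, -0.4, -0.3]
gripper_width: 0.699
grasp_force: 0.0
```

```bash
cat > rod.py <<'E'
from h import *
import sys
st=state(); im=grab_frame('wrist'); save(im,sys.argv[1])
T=q2R(st['tool_rot']); print('tcp',st['tool_pos'].round(4),'yaw',np.degrees(np.arctan2(T[1,0],T[0,0])).round(1),st['time'],st['gripper_width'])
for d in trace('wrist','ferrite_center')[:2]:
    ys,xs=np.nonzero(d['region']); w=np.array([atz('wrist',p,.012,st)[:2] for p in zip(xs,ys)])
    r=cv2.minAreaRect((w*1000).astype(np.float32)); v=np.linalg.svd(w-w.mean(0),full_matrices=False)[2]
    print(d['p'],d['location'],w.mean(0).round(4),r,np.degrees(np.arctan2(v[0,1],v[0,0])).round(1),np.median(im[ys,xs],0))
E
python3 rod.py w1
```

```text
tcp [ 0.4904 -0.1907  0.1936] yaw 116.8 2.2 0.6987679066089886
0.63 [280.1, 262.3] [ 0.5039 -0.3291] ((504.4649963378906, -333.44598388671875), (25.451099395751953, 113.6107406616211), 10.986039161682129) -78.4 [ 52. 143.  72.]
```

View pics/w1.png

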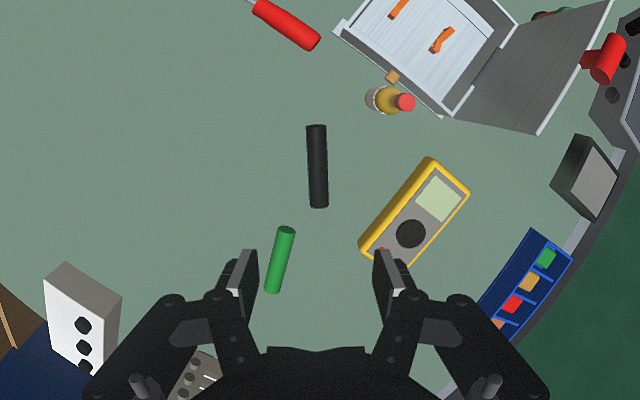

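In this picture the dark rod is at (317,166) and the green look-alike at (280,260). The network reported the green one, so I'll segment the dark rod by colour. The V supports show at (397,8) and (441,40), and the handle at (608,58).

```bash
python3 - <<'E'
from h import *
st=state(); im=cv2.imread('pics/w1.png')[:,:,::-1].astype(int)
m=np.zeros(im.shape[:2],bool); m[112:216,295:340]=(im.max(2)<70)[112:216,295:340]
ys,xs=np.nonzero(m); w=np.array([atz('wrist',p,.013,st)[:2] for p in zip(xs,ys)])
r=cv2.minAreaRect((w*1000).astype(np.float32)); v=np.linalg.svd(w-w.mean(0),full_matrices=False)[2]
print(len(xs),w.mean(0).round(4),r,np.degrees(np.arctan2(v[0,1],v[0,0])).round(1))
o=((im[...,0]>170)&(im[...,1]>50)&(im[...,1]<150)&(im[...,2]<90)).astype(np.uint8); o[60:]=0;o[:,:370]=0;o[:,480:]=0
n,l,s,c=cv2.connectedComponentsWithStats(o)
for i in range(1,n):
    if s[i,4]>30: print(s[i],c[i],atz('wrist',c[i],.016,st)[:2].round(4))
E
```

```text
1591 [ 0.4913 -0.1909] ((492.3043518066406, -192.586669921875), (23.56696128845215, 102.19403076171875), 29.38429069519043) -60.7
[390   0  19  17 129] [398.14728682   7.40310078] [0.488  0.0233]
[431  26  24  27 192] [442.13020833  38.671875  ] [0.5517 0.0186]
```

Call:
{"fn": "play_rows", "kwargs": {
  "linear": [
    [0.001,-0.001,-0.03],
    [0,0,-0.035],
    [0,0,-0.035],
    [0,0,-0.035],
    [0,0,-0.025],
    [0,0,-0.015],
    [0,0,-0.01],
    [0,0,-0.005]
  ],
  "turn": [2.6,0,0,0,0,0,0,0]
}}

```text
time: 3.3
tool_pos: [0.4914, -0.1928, 0.0036]
tool_rot: [0.0, 0.505, 0.863, -0.0]
contact_force: [0.4, -0.1, 0.5]
gripper_width: 0.704
grasp_force: 0.0
```

Call:
{"fn": "play_rows", "kwargs": {
  "linear": [
    [0,0,0],
    [0,0,0],
    [0,0,0],
    [0,0,0],
    [0,0,0]
  ],
  "turn": [0,0,0,0,0],
  "hand": 0.01
}}

```text
time: 3.92
tool_pos: [0.4912, -0.1924, 0.0036]
tool_rot: [0.0, 0.505, 0.863, -0.0]
contact_force: [-0.1, 0.4, 0.7]
gripper_width: 0.119
grasp_force: 0.0
```

The fingers closed to 10 mm with no grip force, so the grasp missed. I'll raise the arm and look.

Call:
{"fn": "play_rows", "kwargs": {
  "linear": [
    [0,0,0.01],
    [0,0,0.03],
    [0,0,0.04],
    [0,0,0.05],
    [0,0,0.05],
    [0,0,0]
  ],
  "turn": [0,0,0,0,0,0],
  "hand": 0.06
}}

```text
time: 4.68
tool_pos: [0.4941, -0.194, 0.1904]
tool_rot: [0.006, 0.505, 0.863, 0.0]
contact_force: [-0.3, -0.4, -0.1]
gripper_width: 0.704
grasp_force: 0.0
```

```bash
python3 rod.py w2
```

```text
tcp [ 0.4941 -0.194   0.1904] yaw 119.4 4.675 0.7036573368717672
0.88 [313.0, 162.7] [ 0.4921 -0.1906] ((492.3262634277344, -191.78070068359375), (24.559179306030273, 105.30418395996094), 29.937986373901367) -60.2 [40. 44. 43.]
0.78 [273.7, 253.0] [ 0.5038 -0.3265] ((505.1416015625, -332.49896240234375), (24.054471969604492, 110.3870849609375), 12.713126182556152) -77.1 [ 52. 145.  72.]
```

View pics/w2.png

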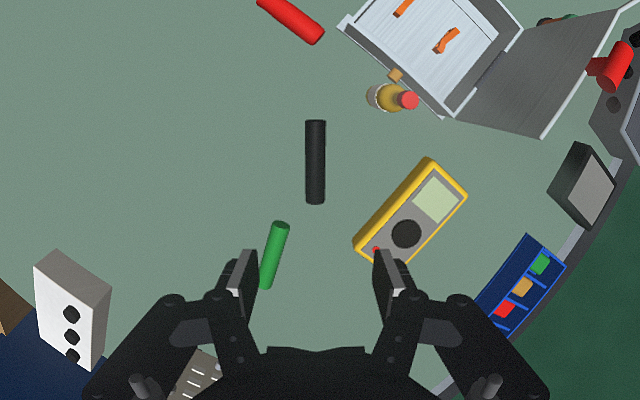

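Call:
{"fn": "play_rows", "kwargs": {
  "linear": [
    [0,0,-0.03],
    [0,0,-0.035],
    [0,0,-0.035],
    [0,0,-0.035],
    [0,0,-0.025],
    [0,0,-0.01],
    [0,0,0],
    [0,0,0]
  ],
  "turn": [0,0,0,0,0,0,0,0],
  "hand": 0.045
}}

```text
time: 5.78
tool_pos: [0.4919, -0.1928, 0.0146]
tool_rot: [0.001, 0.505, 0.863, -0.0]
contact_force: [0.2, 0.5, 0.4]
gripper_width: 0.529
grasp_force: 0.0
```

```bash
python3 rod.py w3; python3 -c "
from h import *
im=grab_frame('side'); save(im,'s3',(340,140,440,240),5); print(state())"
```

```text
tcp [ 0.4919 -0.1928  0.0146] yaw 119.4 5.775 0.5287524089716688
0.84 [267.6, 329.1] [ 0.5028 -0.2877] ((502.8922424316406, -289.9002990722656), (10.32214069366455, 35.7806396484375), 12.392990112304688) 111.1 [35. 82. 45.]
{'time': 5.925, 'joint_pos': array([-5.14399438e-01,  5.16737777e-03,  1.97840839e+00, -2.18196799e-05,
        1.15579500e+00, -1.02750992e+00]), 'joint_vel': array([ 0.0007353 ,  0.00145057,  0.00470477,  0.00106321, -0.00030671,
       -0.00013156]), 'joint_efforts': array([-1.63153036e-03, -3.22847128e+01, -3.20975983e+01, -2.69634311e-04,
       -1.58475519e-03, -2.89751131e-05]), 'tool_pos': array([ 0.49198884, -0.19282454,  0.01476742]), 'tool_rot': array([1.11097280e-03, 5.04530568e-01, 8.63393115e-01, 6.05774471e-06]), 'contact_force': array([-0.38195558,  0.71081593, -0.11620751]), 'ft_torque': array([-0.0038044 , -0.07427113,  0.05583734]), 'grasp_force': 0.0, 'gripper_width': 0.5298470744438238}Traceback (most recent call last):
  File "rod.py", line 6, in <module>
    ys,xs=np.nonzero(d['region']); w=np.array([atz('wrist',p,.012,st)[:2] for p in zip(xs,ys)])
                                               ~~~^^^^^^^^^^^^^^^^^^^
  File "h.py", line 19, in atz
    o,d=ray(cam,px,st); return o+d*(z-o[2])/d[2]
        ~~~^^^^^^^^^^^
  File "h.py", line 11, in ray
    c=camera_info(cam);K=np.array(c['camera_matrix']);px=np.asarray(px,float)
ValueError: time passes only in moves, steps and waits
```

View pics/w3.png

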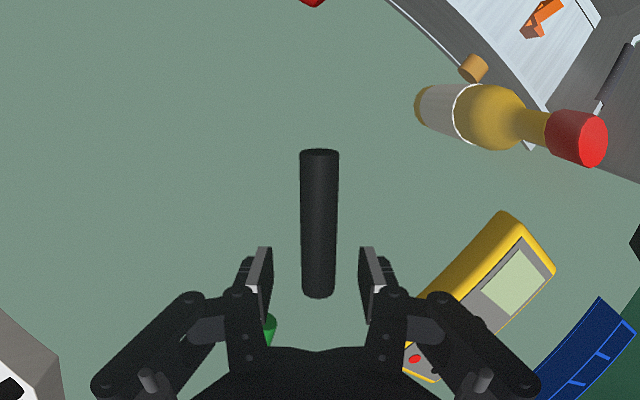

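The rod runs from about (319,150) to (318,297), between the pads at columns 268 and 364. The pads look closer to the camera than the rod does. I'll check the fingertip height from the side camera.

View pics/s3.png

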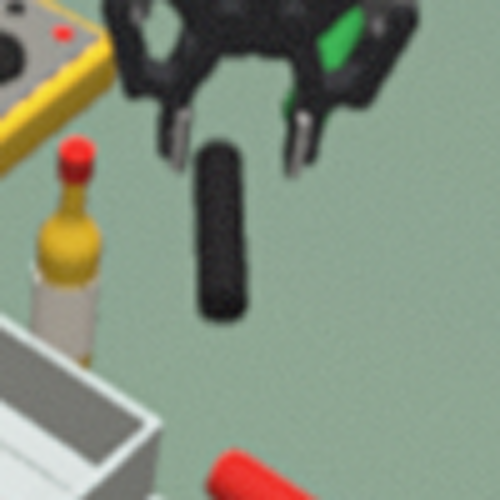

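```bash
python3 - <<'E'
from h import *
st=state();T=q2R(st['tool_rot']);P=np.array(st['tool_pos'])
for z in(.0,.02,.03,.04,.05,.06,.07):
    a=atz('side',(375.6,173.6),z);b=atz('side',(398.6,174.4),z); print(z,((a+b)/2)[:2].round(4),np.linalg.norm(a-b).round(4),(T.T@((a+b)/2-P)).round(4))
import itertools
o=[ray('wrist',p,st) for p in((268,247),(364,247))]+[ray('side',p) for p in((398.6,174.4),(375.6,173.6))]
for i,j in((0,2),(1,3),(0,3),(1,2)):
    (p,d),(q,e)=o[i],o[j];t=np.linalg.lstsq(np.c_[d,-e],q-p,rcond=None)[0];print(i,j,(p+d*t[0]).round(4),(q+e*t[1]).round(4),(T.T@((p+d*t[0]+q+e*t[1])/2-P)).round(4))
E
```

```text
0.0 [ 0.5082 -0.2416] 0.0555 [-0.0504 -0.0098  0.0149]
0.02 [ 0.5005 -0.2221] 0.0542 [-0.0296 -0.0069 -0.0052]
0.03 [ 0.4966 -0.2123] 0.0535 [-0.0193 -0.0055 -0.0152]
0.04 [ 0.4928 -0.2025] 0.0528 [-0.0089 -0.0041 -0.0252]
0.05 [ 0.4889 -0.1927] 0.0521 [ 0.0015 -0.0026 -0.0352]
0.06 [ 0.485 -0.183] 0.0515 [ 0.0119 -0.0012 -0.0453]
0.07 [ 0.4811 -0.1732] 0.0508 [ 0.0223  0.0002 -0.0553]
0 2 [ 0.4644 -0.1932  0.0612] [ 0.4622 -0.1944  0.0616] [ 0.0132 -0.0254 -0.0467]
1 3 [ 0.5067 -0.1711  0.0583] [ 0.5077 -0.1712  0.0588] [ 0.0113  0.024  -0.0438]
0 3 [ 0.4605 -0.1743  0.095 ] [ 0.4972 -0.1469  0.084 ] [ 0.0344  0.0045 -0.0748]
1 2 [ 0.4751 -0.1426  0.1327] [ 0.4423 -0.1389  0.1174] [ 0.0615 -0.0033 -0.1104]
```

Both cameras agree that the fingertips stand about 45 mm behind the reported TCP. That explains the miss, so I'll go about 50 mm lower and watch the force.

Call:
{"fn": "play_rows", "kwargs": {
  "linear": [
    [0,0.001,-0.015],
    [0,0,-0.015],
    [0,0,-0.01],
    [0,0,-0.005],
    [0,0,0]
  ],
  "turn": [0,0,0,0,0]
}}

```text
time: 6.55
tool_pos: [0.4908, -0.1912, -0.0321]
tool_rot: [-0.001, 0.505, 0.863, -0.0]
contact_force: [0.3, 0.2, -0.5]
gripper_width: 0.53
grasp_force: 0.0
```

Call:
{"fn": "play_rows", "kwargs": {
  "linear": [
    [0,0,-0.004],
    [0,0,0],
    [0,0,0],
    [0,0,0],
    [0,0,0]
  ],
  "turn": [0,0,0,0,0],
  "hand": 0.015
}}

```text
time: 7.18
tool_pos: [0.4916, -0.1916, -0.0351]
tool_rot: [0.001, 0.505, 0.863, 0.0]
contact_force: [1.5, -1.3, 0.7]
gripper_width: 0.255
grasp_force: 58.8
```

The opening is 21.8 mm on a 24 mm rod, so the grip may be above the rod's centre. I'll regrip lower.

Call:
{"fn": "play_rows", "kwargs": {
  "linear": [
    [0,0,0],
    [0,0,0],
    [0,0,-0.003],
    [0,0,-0.003],
    [0,0,0]
  ],
  "turn": [0,0,0,0,0],
  "hand": 0.04
}}

```text
time: 7.8
tool_pos: [0.491, -0.1913, -0.0394]
tool_rot: [-0.001, 0.504, 0.864, -0.0]
contact_force: [-8.6, 4.3, 17.7]
gripper_width: 0.466
grasp_force: 8.9
```

Call:
{"fn": "play_rows", "kwargs": {
  "linear": [
    [0,0,0],
    [0,0,0],
    [0,0,0],
    [0,0,0]
  ],
  "turn": [0,0,0,0],
  "hand": 0.015
}}

```text
time: 8.3
tool_pos: [0.4936, -0.1929, -0.0376]
tool_rot: [0.002, 0.504, 0.863, -0.0]
contact_force: [-4.6, 2.0, 19.5]
gripper_width: 0.263
grasp_force: 62.8
```

The upward force shows the tips reached the bench, and the grip holds at 63 N. I'll lift, then stop short of the box for a close look at the cradle.

Call:
{"fn": "play_rows", "kwargs": {
  "linear": [
    [0,0,0.01],
    [0,0,0.025],
    [0,0,0.035],
    [0,0,0.04],
    [0.01,0.01,0.04],
    [0.015,0.025,0.03],
    [0.015,0.025,0.01],
    [0,0,0]
  ],
  "turn": [0,0,0,0,0,0,0,0]
}}

```text
time: 9.3
tool_pos: [0.5318, -0.1301, 0.1489]
tool_rot: [0.0, 0.503, 0.864, 0.0]
contact_force: [-0.8, -0.8, -1.6]
gripper_width: 0.258
grasp_force: 59.1
```

Call:
{"fn": "play_rows", "kwargs": {
  "linear": [
    [0,0,0],
    [0,0,0]
  ],
  "turn": [0,0]
}}

```text
time: 9.55
tool_pos: [0.53, -0.1317, 0.1471]
tool_rot: [-0.001, 0.505, 0.863, -0.0]
contact_force: [-0.5, 0.3, -1.6]
gripper_width: 0.259
grasp_force: 59.1
```

```bash
python3 - <<'E'
from h import *
st=state(); im=grab_frame('wrist'); save(im,'w4'); print(st['tool_pos'],st['tool_rot'],st['gripper_width'],st['grasp_force'],st['time'])
im=im.astype(int)
o=((im[...,0]>150)&(im[...,1]>40)&(im[...,1]<150)&(im[...,2]<90)&(im[...,0]-im[...,1]>50)).astype(np.uint8)
n,l,s,c=cv2.connectedComponentsWithStats(o)
for i in range(1,n):
    if s[i,4]>40: print(s[i],c[i].round(1),atz('wrist',c[i],.016,st)[:2].round(4))
E
```

```text
[ 0.53000365 -0.13170887  0.14710462] [-1.19032927e-03  5.04952775e-01  8.63146096e-01 -3.07893633e-04] 0.258699883839889 59.09842908382416 9.55
[345   6  31  32 280] [360.4  21.5] [0.4889 0.0296]
[ 192   18   70   58 1214] [227.9  46.7] [ 0.3855 -0.0556]
[395  48  29  31 277] [408.7  62.2] [0.5514 0.0197]
[ 591   80   47   74 1495] [615.2 114.6] [0.8571 0.1725]
[322 145  24  23 402] [333.5 156. ] [ 0.5344 -0.1037]
```

View pics/w4.png

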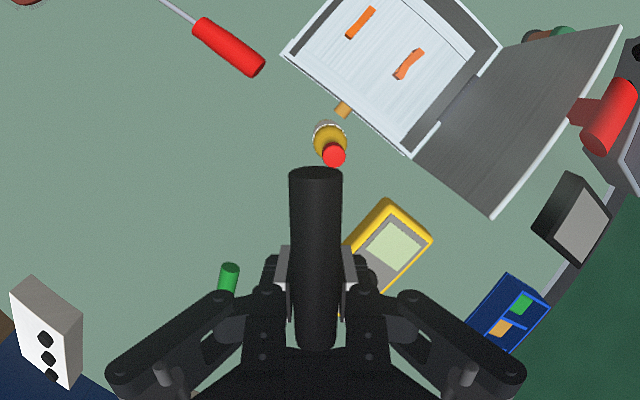

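The rod is held straight along the tool. The V supports at (360,21) and (408,62) put the cradle at about (0.519, 0.025) with a yaw of -9.3°. I'll go above it.

Call:
{"fn": "play_rows", "kwargs": {
  "linear": [
    [-0.002,0.031,0],
    [-0.002,0.031,0],
    [-0.002,0.032,0],
    [-0.003,0.032,0],
    [-0.002,0.031,0],
    [0,0,0],
    [0,0,0]
  ],
  "turn": [10.3,10.3,10.3,10.3,10.0,0,0]
}}

```text
time: 10.48
tool_pos: [0.52, 0.0249, 0.1482]
tool_rot: [-0.0, 0.083, 0.997, -0.0]
contact_force: [-0.5, 0.8, -1.4]
gripper_width: 0.257
grasp_force: 59.2
```

Call:
{"fn": "play_rows", "kwargs": {
  "linear": [
    [0,0,-0.03],
    [0,0,-0.03],
    [0,0,-0.03],
    [0,0,-0.02],
    [0,0,0],
    [0,0,0]
  ],
  "turn": [0,0,0,0,0,0]
}}

```text
time: 11.22
tool_pos: [0.521, 0.0249, 0.0395]
tool_rot: [0.001, 0.083, 0.997, -0.0]
contact_force: [0.3, 0.4, -2.1]
gripper_width: 0.257
grasp_force: 59.2
```

```bash
python3 - <<'E'
from h import *
st=state(); print(st['tool_pos'],st['tool_rot'],np.degrees(2*np.arctan2(st['tool_rot'][2],st['tool_rot'][1])))
a=grab_frame('side'); save(a,'s5',(250,150,390,290),4)
E
```

```text
[0.52096196 0.0248672  0.03950238] [ 7.23887139e-04  8.27137394e-02  9.96573081e-01 -8.34254130e-05] 170.51085999245092
```

View pics/s5.png

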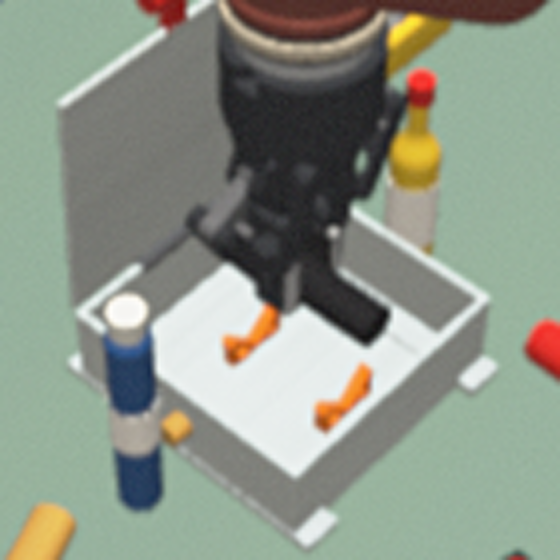

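The rod is aligned with the V supports and above the walls. I'll lower it.

Call:
{"fn": "play_rows", "kwargs": {
  "linear": [
    [-0.001,0,-0.02],
    [0,0,-0.02],
    [0,0,-0.012],
    [0,0,-0.004],
    [0,0,-0.002],
    [0,0,0]
  ],
  "turn": [0,0,0,0,0,0]
}}

```text
time: 12.02
tool_pos: [0.5197, 0.0256, -0.0188]
tool_rot: [0.001, 0.082, 0.997, -0.0]
contact_force: [-0.1, -0.3, -1.2]
gripper_width: 0.258
grasp_force: 59.2
```

Call:
{"fn": "play_rows", "kwargs": {
  "linear": [
    [0,0,-0.002],
    [0,0,-0.002],
    [0,0,0]
  ],
  "turn": [0,0,0]
}}

```text
time: 12.4
tool_pos: [0.5195, 0.0253, -0.023]
tool_rot: [0.0, 0.082, 0.997, -0.0]
contact_force: [-0.7, -1.7, 1.8]
gripper_width: 0.254
grasp_force: 59.7
```

It's starting to touch, so I'll release.

Call:
{"fn": "play_rows", "kwargs": {
  "linear": [
    [0,0,-0.001],
    [0,0,0],
    [0,0,0]
  ],
  "turn": [0,0,0]
}}

```text
time: 12.78
tool_pos: [0.5197, 0.025, -0.0234]
tool_rot: [0.0, 0.082, 0.997, -0.001]
contact_force: [-3.2, -3.5, 5.7]
gripper_width: 0.259
grasp_force: 60.1
```

Call:
{"fn": "play_rows", "kwargs": {
  "linear": [
    [0,0,0],
    [0,0,0],
    [0,0,0],
    [0,0,0],
    [0,0,0.01],
    [0,0,0.03],
    [0,0,0.03]
  ],
  "turn": [0,0,0,0,0,0,0],
  "hand": 0.045
}}

```text
time: 13.65
tool_pos: [0.5191, 0.0257, 0.0467]
tool_rot: [-0.0, 0.082, 0.997, 0.0]
contact_force: [0.9, -0.7, -0.3]
gripper_width: 0.528
grasp_force: 0.0
```

Call:
{"fn": "play_rows", "kwargs": {
  "linear": [
    [0,0,0.04],
    [-0.02,0.004,0.04],
    [-0.03,0.005,0.04],
    [-0.02,0.003,0.02],
    [0,0,0],
    [0,0,0]
  ],
  "turn": [0,0,0,0,0,0],
  "hand": 0.06
}}

```text
time: 14.4
tool_pos: [0.4491, 0.0376, 0.1849]
tool_rot: [-0.0, 0.082, 0.997, -0.0]
contact_force: [0.6, -0.0, -0.2]
gripper_width: 0.7
grasp_force: 0.0
```

```bash
python3 - <<'E'
from h import *
st=state(); print(st['tool_pos'])
a=grab_frame('side'); b=grab_frame('wrist'); save(b,'w6')
save(np.vstack([cv2.resize(a[130:290,240:400],(480,480))[:300],np.zeros((1,480,3),np.uint8),cv2.resize(b,(480,300))]),'m6')
o=[]
for cam,im,bx in(('side',a,(270,120,320,200)),):
    p=im[bx[1]:bx[3],bx[0]:bx[2]].astype(int); m=(p[...,0]>130)&(p[...,1]<70)&(p[...,2]<70); ys,xs=np.nonzero(m); print(cam,len(xs),xs.mean()+bx[0],ys.mean()+bx[1])
    o.append((xs.mean()+bx[0],ys.mean()+bx[1]))
c=grab_frame('scene');bx=(300,120,370,170);p=c[bx[1]:bx[3],bx[0]:bx[2]].astype(int); m=(p[...,0]>110)&(p[...,1]<70)&(p[...,2]<75); ys,xs=np.nonzero(m); print('scene',len(xs),xs.mean()+bx[0],ys.mean()+bx[1],xs.min()+300,xs.max()+300,ys.min()+120,ys.max()+120)
E
```

```text
[0.44911171 0.03760268 0.18490293]
side 127 292.9212598425197 144.95275590551182
scene 79 331.6835443037975 149.8227848101266 324 341 144 156
```

View pics/m6.png

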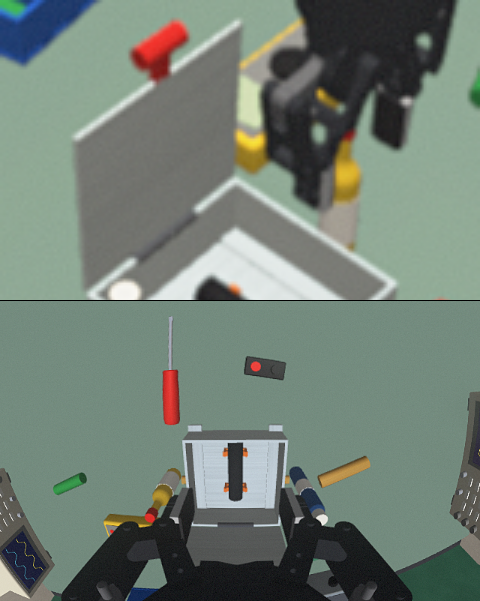

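The rod lies in both orange V supports in the wrist view and the lid is still upright. Next I'll go above the handle and measure it between the fingers, numerically from here on because the picture views are used up.

Call:
{"fn": "play_rows", "kwargs": {
  "linear": [
    [0,0,0.035],
    [0,0,0.035],
    [0.035,-0.007,0],
    [0.045,-0.009,0],
    [0.045,-0.009,0],
    [0.03,-0.006,0],
    [0,0,0],
    [0,0,0]
  ],
  "turn": [0,0,0,0,0,0,0,0],
  "hand": 0.075
}}

```text
time: 15.55
tool_pos: [0.6036, 0.0067, 0.2543]
tool_rot: [-0.001, 0.082, 0.997, 0.0]
contact_force: [0.2, 0.3, 0.5]
gripper_width: 0.876
grasp_force: 0.0
```

```bash
cat > hd.py <<'E'
from h import *
st=state(); b=grab_frame('wrist'); a=grab_frame('side'); c=grab_frame('scene'); P=np.array(st['tool_pos']);T=q2R(st['tool_rot'])
print(P.round(4),np.degrees(2*np.arctan2(st['tool_rot'][2],st['tool_rot'][1])).round(1),st['time'],st['gripper_width'])
def red(im,bx):
    p=im[bx[1]:bx[3],bx[0]:bx[2]].astype(int); m=((p[...,0]>100)&(p[...,1]<75)&(p[...,2]<75)&(p[...,0]-p[...,1]>60)).astype(np.uint8)
    n,l,s,ce=cv2.connectedComponentsWithStats(m)
    if n<2: return None
    i=1+s[1:,4].argmax(); ys,xs=np.nonzero(l==i); pts=np.c_[xs+bx[0],ys+bx[1]].astype(np.float32)
    return len(xs),pts.mean(0),cv2.minAreaRect(pts),(pts.min(0),pts.max(0)),pts
for n,im,bx in(('wrist',b,(200,100,430,400)),('side',a,(250,90,360,300)),('scene',c,(290,100,380,240))):
    r=red(im,bx)
    if r is None: print(n,None);continue
    print(n,r[:4])
    if n=='wrist':
        for z in(.06,.1,.15,.2,.2275): print(z,(T.T@(atz('wrist',r[2][0],z,st)-P)).round(4), (T.T@(atz('wrist',r[1],z,st)-P)).round(4))
        for row in np.unique(r[4][:,1])[::3]:
            xs=r[4][r[4][:,1]==row,0]; print(int(row),xs.min(),xs.max(),end=' | ')
        print()
E
python3 hd.py
```

```text
[0.6036 0.0067 0.2543] 170.6 15.55 0.8761994624993825
wrist (1074, array([319.84824, 210.98045], dtype=float32), ((319.5, 211.0), (20.0, 51.0), 90.0), (array([294., 201.], dtype=float32), array([345., 221.], dtype=float32)))
0.06 [-0.063   0.0056  0.1942] [-0.0629  0.006   0.1942]
0.1 [-0.0471  0.005   0.1542] [-0.047   0.0054  0.1542]
0.15 [-0.0272  0.0042  0.1043] [-0.0272  0.0046  0.1043]
0.2 [-0.0073  0.0035  0.0543] [-0.0073  0.0037  0.0543]
0.2275 [0.0036 0.003  0.0268] [0.0036 0.0033 0.0268]
201 295.0 345.0 | 204 295.0 345.0 | 207 294.0 345.0 | 210 294.0 345.0 | 213 295.0 345.0 | 216 295.0 345.0 | 219 295.0 345.0 | 
side (172, array([292.63373, 146.5872 ], dtype=float32), ((294.23077392578125, 147.3461456298828), (12.480754852294922, 19.414506912231445), 56.3099365234375), (array([284., 138.], dtype=float32), array([301., 156.], dtype=float32)))
scene (57, array([332.3684, 147.0351], dtype=float32), ((332.7200012207031, 147.0399932861328), (4.525484085083008, 17.253406524658203), 81.8698959350586), (array([324., 144.], dtype=float32), array([341., 150.], dtype=float32)))
```

Call:
{"fn": "play_rows", "kwargs": {
  "linear": [
    [-0.003,0.0035,-0.02],
    [0,0,-0.025],
    [0,0,-0.02],
    [0,0,-0.012],
    [0,0,-0.005],
    [0,0,0],
    [0,0,0]
  ],
  "turn": [0,0,0,0,0,0,0]
}}

```text
time: 16.58
tool_pos: [0.6018, 0.0101, 0.1746]
tool_rot: [0.001, 0.082, 0.997, -0.0]
contact_force: [0.5, 0.7, 0.2]
gripper_width: 0.878
grasp_force: 0.0
```

```bash
python3 hd.py
```

```text
[0.6018 0.0101 0.1746] 170.6 16.575 0.8777449280006352
wrist (2328, array([315.5992 , 277.49097], dtype=float32), ((315.5294189453125, 277.49957275390625), (30.099685668945312, 77.30046844482422), 89.157470703125), (array([277., 262.], dtype=float32), array([354., 293.], dtype=float32)))
0.06 [-0.1129  0.0004  0.1148] [-0.1129  0.0005  0.1148]
0.1 [-0.0859  0.0003  0.0748] [-0.0858  0.0004  0.0748]
0.15 [-0.0521  0.0002  0.0247] [-0.0521  0.0003  0.0247]
0.2 [-0.0183  0.0001 -0.0253] [-0.0183  0.0002 -0.0253]
0.2275 [ 0.0002  0.0001 -0.0529] [ 0.0002  0.0001 -0.0529]
262 346.0 346.0 | 265 278.0 354.0 | 268 277.0 354.0 | 271 277.0 354.0 | 274 277.0 354.0 | 277 277.0 354.0 | 280 277.0 354.0 | 283 277.0 354.0 | 286 277.0 354.0 | 289 278.0 354.0 | 292 278.0 353.0 | 
side (171, array([292.67838, 146.5614 ], dtype=float32), ((294.0000305175781, 146.00001525878906), (12.727920532226562, 18.384775161743164), 45.0), (array([284., 138.], dtype=float32), array([301., 156.], dtype=float32)))
scene (95, array([332.26315, 148.30527], dtype=float32), ((333.2691955566406, 149.8461456298828), (11.178618431091309, 17.45433235168457), 78.69007110595703), (array([324., 143.], dtype=float32), array([341., 156.], dtype=float32)))
```

Call:
{"fn": "play_rows", "kwargs": {
  "linear": [
    [0,0,-0.004],
    [0,0,0],
    [0,0,0],
    [0,0,0],
    [0,0,0],
    [0,0,0]
  ],
  "turn": [0,0,0,0,0,0],
  "hand": 0.03
}}

```text
time: 17.48
tool_pos: [0.601, 0.0103, 0.1693]
tool_rot: [-0.0, 0.082, 0.997, 0.0]
contact_force: [0.4, 1.3, -1.3]
gripper_width: 0.407
grasp_force: 60.9
```

```bash
python3 -c "
import numpy as np
a=np.linspace(1.554,.017,33);s=.175*np.cos(a);h=.175*np.sin(a)
for k in range(4):
  i=slice(8*k,8*k+9);print([[round(-.9866*d,4),round(.1633*d,4),round(e,4)] for d,e in zip(np.diff(s[i]),np.diff(h[i]))])"
```

```text
[[np.float64(-0.0083), np.float64(0.0014), np.float64(-0.0003)], [np.float64(-0.0083), np.float64(0.0014), np.float64(-0.0007)], [np.float64(-0.0082), np.float64(0.0014), np.float64(-0.0011)], [np.float64(-0.0082), np.float64(0.0013), np.float64(-0.0015)], [np.float64(-0.0081), np.float64(0.0013), np.float64(-0.0019)], [np.float64(-0.008), np.float64(0.0013), np.float64(-0.0023)], [np.float64(-0.0078), np.float64(0.0013), np.float64(-0.0027)], [np.float64(-0.0077), np.float64(0.0013), np.float64(-0.0031)]]
[[np.float64(-0.0076), np.float64(0.0013), np.float64(-0.0035)], [np.float64(-0.0074), np.float64(0.0012), np.float64(-0.0038)], [np.float64(-0.0072), np.float64(0.0012), np.float64(-0.0042)], [np.float64(-0.007), np.float64(0.0012), np.float64(-0.0045)], [np.float64(-0.0068), np.float64(0.0011), np.float64(-0.0049)], [np.float64(-0.0065), np.float64(0.0011), np.float64(-0.0052)], [np.float64(-0.0063), np.float64(0.001), np.float64(-0.0055)], [np.float64(-0.006), np.float64(0.001), np.float64(-0.0058)]]
[[np.float64(-0.0057), np.float64(0.0009), np.float64(-0.0061)], [np.float64(-0
[... 245 characters left out ...]
.float64(-0.0041), np.float64(0.0007), np.float64(-0.0073)], [np.float64(-0.0038), np.float64(0.0006), np.float64(-0.0075)], [np.float64(-0.0034), np.float64(0.0006), np.float64(-0.0077)]]
[[np.float64(-0.0031), np.float64(0.0005), np.float64(-0.0078)], [np.float64(-0.0027), np.float64(0.0004), np.float64(-0.008)], [np.float64(-0.0023), np.float64(0.0004), np.float64(-0.0081)], [np.float64(-0.0019), np.float64(0.0003), np.float64(-0.0082)], [np.float64(-0.0015), np.float64(0.0003), np.float64(-0.0083)], [np.float64(-0.0011), np.float64(0.0002), np.float64(-0.0083)], [np.float64(-0.0007), np.float64(0.0001), np.float64(-0.0084)], [np.float64(-0.0003), np.float64(0.0001), np.float64(-0.0084)]]
```

Call:
{"fn": "play_rows", "kwargs": {
  "linear": [
    [-0.0083,0.0014,-0.0003],
    [-0.0083,0.0014,-0.0007],
    [-0.0082,0.0014,-0.0011],
    [-0.0082,0.0013,-0.0015],
    [-0.0081,0.0013,-0.0019],
    [-0.008,0.0013,-0.0023],
    [-0.0078,0.0013,-0.0027],
    [-0.0077,0.0013,-0.0031]
  ],
  "turn": [0,0,0,0,0,0,0,0]
}}

```text
time: 18.48
tool_pos: [0.5364, 0.0208, 0.1561]
tool_rot: [0.001, 0.082, 0.997, -0.0]
contact_force: [5.7, 0.3, -4.8]
gripper_width: 0.407
grasp_force: 60.2
```

```bash
python3 hd.py
```

```text
[0.5364 0.0208 0.1561] 170.6 18.475 0.4072917860655435
wrist (2361, array([315.18213, 287.41254], dtype=float32), ((315.0, 287.0), (30.0, 78.0), 90.0), (array([276., 272.], dtype=float32), array([354., 302.], dtype=float32)))
0.06 [-0.1129 -0.0002  0.0963] [-0.1135 -0.      0.0963]
0.1 [-0.0841 -0.0002  0.0562] [-0.0846 -0.      0.0562]
0.15 [-0.0481 -0.0002  0.0062] [-0.0485 -0.      0.0062]
0.2 [-0.012  -0.0002 -0.0438] [-0.0123 -0.0001 -0.0438]
0.2275 [ 0.0078 -0.0001 -0.0714] [ 0.0076 -0.0001 -0.0714]
272 280.0 352.0 | 275 277.0 353.0 | 278 277.0 354.0 | 281 277.0 354.0 | 284 276.0 354.0 | 287 276.0 354.0 | 290 276.0 354.0 | 293 276.0 354.0 | 296 276.0 354.0 | 299 277.0 354.0 | 302 278.0 353.0 | 
side (105, array([322.39047, 164.61905], dtype=float32), ((321.6891784667969, 164.36483764648438), (8.834820747375488, 14.879697799682617), 54.46232223510742), (array([317., 158.], dtype=float32), array([328., 172.], dtype=float32)))
scene (111, array([319.35135, 135.05405], dtype=float32), ((321.4118957519531, 135.13470458984375), (13.172626495361328, 16.123870849609375), 59.74356460571289), (array([312., 126.], dtype=float32), array([326., 144.], dtype=float32)))
```

The lid follows with small forces. Continuing.

Call:
{"fn": "play_rows", "kwargs": {
  "linear": [
    [-0.0076,0.0013,-0.0035],
    [-0.0074,0.0012,-0.0038],
    [-0.0072,0.0012,-0.0042],
    [-0.007,0.0012,-0.0045],
    [-0.0068,0.0011,-0.0049],
    [-0.0065,0.0011,-0.0052],
    [-0.0063,0.001,-0.0055],
    [-0.006,0.001,-0.0058]
  ],
  "turn": [0,0,0,0,0,0,0,0]
}}

```text
time: 19.62
tool_pos: [0.481, 0.0299, 0.1184]
tool_rot: [-0.0, 0.082, 0.997, -0.0]
contact_force: [-1.3, -1.9, 4.1]
gripper_width: 0.408
grasp_force: 62.9
```

Call:
{"fn": "play_rows", "kwargs": {
  "linear": [
    [-0.0057,0.0009,-0.0061],
    [-0.0054,0.0009,-0.0064],
    [-0.0051,0.0008,-0.0066],
    [-0.0048,0.0008,-0.0069]
  ],
  "turn": [0,0,0,0]
}}

```text
time: 20.12
tool_pos: [0.4601, 0.0333, 0.0918]
tool_rot: [-0.0, 0.082, 0.997, -0.0]
contact_force: [-1.5, -2.3, 4.1]
gripper_width: 0.41
grasp_force: 63.9
```

Call:
{"fn": "play_rows", "kwargs": {
  "linear": [
    [-0.0045,0.0007,-0.0071],
    [-0.0041,0.0007,-0.0073],
    [-0.0038,0.0006,-0.0075],
    [-0.0034,0.0006,-0.0077],
    [-0.0031,0.0005,-0.0078],
    [-0.0027,0.0004,-0.008],
    [-0.0023,0.0004,-0.0081],
    [-0.0019,0.0003,-0.0082]
  ],
  "turn": [0,0,0,0,0,0,0,0]
}}

```text
time: 21.12
tool_pos: [0.4348, 0.0375, 0.0302]
tool_rot: [0.0, 0.082, 0.997, -0.0]
contact_force: [0.2, -3.1, 2.5]
gripper_width: 0.406
grasp_force: 65.1
```

Call:
{"fn": "play_rows", "kwargs": {
  "linear": [
    [-0.0015,0.0003,-0.0083],
    [-0.0011,0.0002,-0.0083],
    [-0.0007,0.0001,-0.0074],
    [0,0,0],
    [0,0,0]
  ],
  "turn": [0,0,0,0,0]
}}

```text
time: 21.75
tool_pos: [0.4315, 0.038, 0.0066]
tool_rot: [-0.0, 0.082, 0.997, -0.0]
contact_force: [-0.2, -4.4, 1.9]
gripper_width: 0.409
grasp_force: 65.4
```

Call:
{"fn": "play_rows", "kwargs": {
  "linear": [
    [-0.0003,0,-0.003],
    [0,0,-0.003],
    [0,0,-0.002],
    [0,0,0],
    [0,0,0]
  ],
  "turn": [0,0,0,0,0]
}}

```text
time: 22.38
tool_pos: [0.4311, 0.0381, -0.0014]
tool_rot: [-0.0, 0.082, 0.997, -0.0]
contact_force: [-0.4, -6.1, 1.1]
gripper_width: 0.406
grasp_force: 65.5
```

Call:
{"fn": "play_rows", "kwargs": {
  "linear": [
    [0,0,-0.001],
    [0,0,-0.001],
    [0,0,0],
    [0,0,0]
  ],
  "turn": [0,0,0,0]
}}

```text
time: 22.88
tool_pos: [0.4311, 0.0381, -0.0034]
tool_rot: [-0.0, 0.082, 0.997, -0.0]
contact_force: [-1.3, -6.3, 2.2]
gripper_width: 0.411
grasp_force: 65.6
```

Call:
{"fn": "play_rows", "kwargs": {
  "linear": [
    [0,0,-0.001],
    [0,0,-0.001],
    [0,0,0]
  ],
  "turn": [0,0,0]
}}

```text
time: 23.25
tool_pos: [0.4311, 0.0381, -0.0043]
tool_rot: [-0.001, 0.082, 0.997, -0.0]
contact_force: [-5.3, -5.6, 10.1]
gripper_width: 0.409
grasp_force: 66.5
```

Call:
{"fn": "play_rows", "kwargs": {
  "linear": [
    [0,0,-0.001],
    [0,0,-0.001],
    [0,0,0]
  ],
  "turn": [0,0,0]
}}

```text
time: 23.62
tool_pos: [0.431, 0.0381, -0.0046]
tool_rot: [-0.002, 0.082, 0.997, -0.0]
contact_force: [-12.5, -5.5, 24.1]
gripper_width: 0.412
grasp_force: 67.8
```

```bash
python3 hd.py
```

```text
[ 0.431   0.0381 -0.0046] 170.6 23.625 0.41173843104976227
wrist (3217, array([315.1691, 296.9509], dtype=float32), ((315.5, 303.0), (58.0, 79.0), 90.0), (array([276., 274.], dtype=float32), array([355., 332.], dtype=float32)))
0.06 [-0.0065  0.0001 -0.0646] [-0.0029 -0.0001 -0.0646]
0.1 [ 0.0255  0.     -0.1045] [ 2.780e-02 -1.000e-04 -1.045e-01]
0.15 [ 6.540e-02 -1.000e-04 -1.543e-01] [ 6.620e-02 -1.000e-04 -1.543e-01]
0.2 [ 1.054e-01 -2.000e-04 -2.042e-01] [ 1.046e-01 -1.000e-04 -2.042e-01]
0.2275 [ 1.274e-01 -2.000e-04 -2.316e-01] [ 1.257e-01 -1.000e-04 -2.316e-01]
274 278.0 353.0 | 277 277.0 353.0 | 280 276.0 354.0 | 283 276.0 354.0 | 286 276.0 354.0 | 289 276.0 354.0 | 292 276.0 355.0 | 295 276.0 355.0 | 298 276.0 354.0 | 301 276.0 354.0 | 304 277.0 354.0 | 307 301.0 330.0 | 310 301.0 329.0 | 313 301.0 329.0 | 316 301.0 329.0 | 319 301.0 329.0 | 322 301.0 329.0 | 325 302.0 328.0 | 328 302.0 328.0 | 331 302.0 328.0 | 
side (43, array([262.74417, 110.62791], dtype=float32), ((262.5258483886719, 110.43965148925781), (13.918484687805176, 3.0200483798980713), 23.198589324951172), (array([256., 108.], dtype=float32), array([269., 114.], dtype=float32)))
scene (16, array([298.5, 156.5], dtype=float32), ((298.5, 156.5), (1.212678074836731, 11.399173736572266), 75.96376037597656), (array([293., 155.], dtype=float32), array([304., 158.], dtype=float32)))
```

The force rises sharply at the closed height (bar about 59 mm up), so the lid is shut. I'll release and back off.

Call:
{"fn": "play_rows", "kwargs": {
  "linear": [
    [0,0,0.002],
    [0,0,0],
    [0,0,0],
    [0,0,0],
    [0,0,0],
    [0,0,0],
    [0,0,0]
  ],
  "turn": [0,0,0,0,0,0,0],
  "hand": 0.07
}}

```text
time: 24.65
tool_pos: [0.4313, 0.0381, -0.0052]
tool_rot: [-0.0, 0.082, 0.997, 0.0]
contact_force: [0.6, 0.2, 0.0]
gripper_width: 0.817
grasp_force: 0.0
```

Call:
{"fn": "play_rows", "kwargs": {
  "linear": [
    [0,0,0.01],
    [0,0,0.02],
    [0,0,0.03],
    [0,0,0.03],
    [0,0,0.03],
    [0,0,0.03],
    [0,0,0],
    [0,0,0]
  ],
  "turn": [0,0,0,0,0,0,0,0]
}}

```text
time: 25.65
tool_pos: [0.4309, 0.0382, 0.1442]
tool_rot: [-0.0, 0.082, 0.997, 0.0]
contact_force: [-0.6, -0.0, -0.2]
gripper_width: 0.819
grasp_force: 0.0
```

```bash
python3 - <<'E'
from h import *
exec(open('hd.py').read().replace("(200,100,430,400)","(240,190,390,330)"))
r=red(b,(240,190,390,330))
x=r[1]; print(x,atz('wrist',x,.059,st).round(4),'expected handle', [0.6034-.175*.9866,.0109+.175*.1633])
S0=cv2.imread('pics/scene0.png')[:,:,::-1]
for t in('solder','cleaner','brassrod_center','screwdriver','terminals'):
    d=trace('side',t)[:2]; print(t,[(round(k['p'],2),np.round(k['location'],1).tolist()) for k in d])
E
```

```text
[0.4309 0.0382 0.1442] 170.6 25.65 0.8189772312895631
wrist (673, array([314.93463, 200.0847 ], dtype=float32), ((315.0, 204.0), (28.0, 40.0), 90.0), (array([295., 190.], dtype=float32), array([335., 218.], dtype=float32)))
0.06 [-0.0124 -0.0002  0.0842] [-0.0086 -0.0003  0.0842]
0.1 [ 0.0025 -0.0002  0.0442] [ 0.0057 -0.0003  0.0442]
0.15 [ 0.0211 -0.0002 -0.0058] [ 0.0236 -0.0002 -0.0058]
0.2 [ 0.0397 -0.0002 -0.0558] [ 0.0414 -0.0002 -0.0558]
0.2275 [ 0.0499 -0.0002 -0.0832] [ 0.0513 -0.0002 -0.0832]
190 295.0 334.0 | 193 296.0 334.0 | 196 295.0 335.0 | 199 295.0 335.0 | 202 308.0 322.0 | 205 308.0 322.0 | 208 308.0 322.0 | 211 308.0 322.0 | 214 308.0 322.0 | 217 309.0 322.0 | 
side (126, array([354.18253, 250.70634], dtype=float32), ((353.7500305175781, 250.25003051757812), (14.142135620117188, 12.020814895629883), 45.0), (array([348., 243.], dtype=float32), array([359., 259.], dtype=float32)))
scene (12, array([300.16666, 155.91667], dtype=float32), ((300.00006103515625, 156.00001525878906), (0.9701424241065979, 10.186494827270508), 75.96376037597656), (array([295., 155.], dtype=float32), array([305., 157.], dtype=float32)))
[314.93463 200.0847 ] [0.4396 0.0364 0.059 ] expected handle [0.43074500000000004, 0.0394775]
solder [(0.67, [280.4, 251.3])]
cleaner [(0.22, [405.7, 247.5])]
brassrod_center []
screwdriver [(0.97, [405.4, 249.3])]
terminals [(0.59, [377.5, 300.2])]
```

```bash
python3 - <<'E'
from h import *
for cam in('side','scene'):
    A=cv2.imread(f'pics/{cam}0.png')[:,:,::-1].astype(int);B=grab_frame(cam).astype(int);d=np.abs(A-B).max(2)>40
    for n,bx in {'side':{'brass':(232,272,272,328),'solder':(274,222,292,280),'cleaner':(344,166,362,214),'term':(355,285,390,318),'coil':(205,218,241,260)},'scene':{'brass':(366,160,399,189),'cleaner':(263,175,281,224),'screw':(243,150,268,192),'coil':(385,195,415,230)}}[cam].items(): print(cam,n,d[bx[1]:bx[3],bx[0]:bx[2]].mean().round(3))
E
```

```text
side brass 0.0
side solder 0.092
side cleaner 0.75
side term 0.0
side coil 0.0
scene brass 0.0
scene cleaner 0.017
scene screw 0.0
scene coil 0.0
```

```bash
python3 -c "
from plant import *
print(job_done())"
```

```text
the job is handed in; nothing more can be done
None
```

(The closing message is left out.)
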